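# Lay the honey tray: slide the marble slab off its stand

## Task

Lay the wooden tray for honey. Slide the thin marble slab along its stand until about a third of it overhangs the stand's open front edge, pinch it by its two long sides there, lift it off and lay it flat in the tray without dropping it on the table. Stand the honey jar upright in the middle of the slab, lay the teaspoon flat in the tray beside the slab, and leave the sugar canister and the mug where they are.

Things in the scene. Friction and masses are not known exactly. Their poses are not given: they have to be found in the camera images.
- slab: thin white marble slab, 110 (x) x 66 (y) x 6 (z) mm, about 115 g, loose, on the stand's deck, 15 to 45 mm back from its front edge, roughly parallel to it. Origin: centre of the underside. There the rims leave about 9 mm beside it, too little for a finger; behind its far end 25 to 60 mm of deck is free, enough to push it with closed fingertips. Over half its length out, it tips off
- stand: light wooden stand fixed to the table: flat deck 190 (x) x 100 (y) mm, its face 45 mm above the table; a rim 8 mm wide, rising 14 mm above the deck, runs along both long sides and the rear (+x) end; the front (-x) end is open, without a rim, and looks roughly towards the robot. Origin: under the stand's middle, on the table; z up
- stand_front (a point): middle of the stand's open front edge, on the upper face of the deck; its x axis points along the deck to the rear, y along the edge
- serving_tray: low dark wooden tray, fixed to the table, 210 (x) x 236 (y) mm outside, inside 198 x 224 mm; floor 4 mm above the table, rim 6 mm wide and 16 mm high. Origin: centre of its underside, on the table; z up. Its y axis points roughly to the robot's -x, its x axis to the left. A coffee maker 288 mm high stands behind it to the right (x over 0.63, y -0.30 to -0.12): travel in front of or above it
- honey_jar: glass honey jar with yellow screw lid, loose, 87 mm high; body 60 mm across, lid 64 mm across from 76 to 87 mm up (grip it across the lid), about 0.25 kg. Origin: centre of its base; z up. The sugar canister may stand in front of or behind it
- teaspoon: teaspoon with red handle, loose, lying flat, 132 mm long (x, bowl at +x), 26 mm wide at the bowl, 11 mm high, about 20 g. Origin: middle of its length, at its underside; grip it there or a little towards the handle, across its 20 mm width. It is rounded: widest only 3 to 6 mm above the table, so go right down. A wall stands at y = 0.50
- canister: square grey-brown sugar canister with lid, loose, 70 x 70 mm, 105 mm high; a bystander. Origin: centre of its base
- mug: white mug, loose, 107 mm high, 86 mm across, 119 mm over the handle; a bystander. Origin: at its base, midway along those 119 mm

How it is judged:
By the outcome, as a careful person would: the job done as asked, in the order asked, and still so for the second after the job is handed in, with the robot touching nothing.
It also fails if it takes over 72 s, if anything falls off the work surface, if the arm or the gripper's body presses on something with over 40 N, if the wrist force passes 120 N, or if a joint passes its speed limit or range.

## Robot

A 6-joint arm with a two-finger parallel gripper is mounted at the origin on a cart in front of the work surface, level with it; the furniture and walls round the work are solid. World frame = base frame: x ahead of the robot, y to its left, z up, the work surface at z = 0. Lengths are in m, angles in degrees, forces in N, time in s.
With the tool pointing down it reaches from about 0.4 to 0.825 m from the base axis. Payload 7 kg.
Tool frame: the origin (TCP) lies at the very end of the fingers, on their centre line; the grasp point (between the pads) lies 19 mm behind it; z points along the fingers, y is the line along which they close (so a half turn about z gives the same grasp; the last joint's range is limited). The gripper opens to 88 mm and grips with 3 to 60 N. Pads are 19 mm wide; open, the fingers measure 130 mm over their backs; the gripper's body (78 mm by 193 mm) begins 47 mm behind the grasp point.
Start: joints at [-53.394, 20.546, 0.682, 0, -70.136, -16.507], TCP at [0.232, -0.634, 0.227] pointing down, gripper open.
Joint ranges: [-176.03, 176.03], [-82.01, 121.73], [-58.28, 71.71], [-173.87, 95.51], [-174.79, -0.11], [-173.66, 173.66]. Speed limits (degrees/s): [136.94, 136.94, 172.46, 180, 180, 180].

## Interface

Orientations are given as [roll, pitch, yaw] about the fixed x, y, z axes, in that order (R = Rz(yaw) Ry(pitch) Rx(roll)).
In Python, from plant import get_obs, snapshot, camera_params, close_job, boxes_of, cut_out, landmark_of gives the robot as it stands.
- The arm moves only by the shell command python3 -m inch 'ROWS' [OPENING]. ROWS is text: rows parted by semicolons, each of 6 numbers parted by spaces: the shift along the tool's x, y, z in units of 30 cm (1.0 is 30 cm), then the turn, a rotation vector about the tool's x, y, z in units of pi rad (1.0 is pi rad). A call has 1 to 10 rows; each row is the pose to reach, as a shift and turn from the pose commanded when the call began, along the tool's axes at that moment, turning the shorter way round; what a row does not reach only later rows make up. A row lasts 1/12 s, in which the tool goes at most 41.7 mm and 7.16 degrees, less where a joint would pass 70% of its speed; a pose out of reach is approached as far as the arm can. A call with a number of a shift or a turn outside -1 to 1 is refused whole. A call with a gripper value outside its range is refused whole. OPENING is the closure, from -1 (fully open) to 1 (shut), set as the call begins (- or left out, the last holds). The fingers move at their own pace and stop on an object; the grip force is fixed at half the most. Time passes only in rows, so rows that repeat a pose let the fingers close. It gives the time, the measured TCP pose, the force, the opening and the grip force at its end, in the units of the state.
- get_obs(): the state, without advancing time (a new reading comes with each control period).
- snapshot(name): name is "scene" or "side" or "wrist"; returns the picture (480x640x3 uint8, red, green, blue); there is no depth.
- camera_params(name): a dict with "mtx" (3x3 intrinsics, pixels), "k1" (the pictures are not rectified: a ray, as slopes to the right and down, at radius r is drawn at 1 + k1 r^2 times it, then the intrinsics apply), "rvec" (rotation vector, rad) and "tvec" (3), from world to camera coordinates, as OpenCV has them. Camera axes: x right, y down, z forward; pixel columns grow to the right and rows downward; lengths in m; the calibration is good to about 2 mm. A picture is of the moment at which its call begins: read the wrist's pose just before it. camera_params takes no time and is no camera call; for the wrist camera it gives the pose at the moment of the call.
- close_job(): hands the job in; it is judged then, once.
Trained networks look in the newest picture that a camera, given by its name, has taken for a name from the list of things; names that differ only in an ending like _2 or _b are one class to them, and where a whole thing is asked for, a point or a joint stands for the part that bears it (a point fixed in the world has none). Each returns a list of dicts, best first, with "p" (0 to 1); they miss things now and then, are a little off and sometimes report something else, mostly with a low value. They report only what shows in the picture. A call takes as long as a camera call.
- boxes_of(camera, thing): "rect" ([left, top, width, height] in pixels, round what is visible of it).
- cut_out(camera, thing): "pixels" (480x640 bool, what is visible of it) and "rect" ([left, top, width, height] in pixels, round what is visible of it).
- landmark_of(camera, thing): "uv" ([column, row] in pixels: a listed point, or the origin of a listed thing).
The state is a dict: "clock": time; "joint_pos": joint angles; "qvel": joint speeds; "tau": joint torques, N m; "tool_pos": TCP position; "orientation": TCP orientation; "force": force on the tool from outside, world axes, zero at the start; "moment": the same for the moment, N m; "opening": finger opening in m; "gripper_force": force on a finger pad.
Only numpy, scipy, OpenCV 4.12 (cv2) and the standard library are available. Lean on these libraries where they do the work, as an engineer would, in place of code of your own. Each camera call takes 0.05 s, during which the arm holds its last target. There are 200 camera calls.

## Working session

There is one attempt and no reset: what is moved stays moved. The work goes in short steps, Python scripts to look and compute and a shell command to move; the robot and the scene stay as the last step left them, time stands still between calls to the robot, and variables do not carry over. Pictures are saved under pics/ and viewed, at most 13 in all, crops included, and the job is handed in when it is done.

```bash
ls; mkdir -p pics; cat > h.py <<'E'
import numpy as np, cv2
from scipy.spatial.transform import Rotation as R
from plant import *
def ray(cp,uv):
    K=np.array(cp["mtx"]);d=np.array([cp["k1"],0,0,0,0.])
    n=cv2.undistortPoints(np.array(uv,float).reshape(-1,1,2),K,d).reshape(-1,2)
    Rm=cv2.Rodrigues(np.array(cp["rvec"],float))[0];t=np.array(cp["tvec"],float).ravel()
    D=np.c_[n,np.ones(len(n))]@Rm
    return -Rm.T@t,D
def onplane(cam,uv,z,cp=None):
    c,D=ray(cp or camera_params(cam),uv)
    return c+D*((z-c[2])/D[:,2])[:,None]
def proj(cam,P,cp=None):
    cp=cp or camera_params(cam)
    return cv2.projectPoints(np.array(P,float).reshape(-1,1,3),np.array(cp["rvec"],float),np.array(cp["tvec"],float),np.array(cp["mtx"]),np.array([cp["k1"],0,0,0,0.]))[0].reshape(-1,2)
def save(im,n): cv2.imwrite('pics/'+n,im[:,:,::-1])
def rows(target,rpy=None):
    "shift/turn from present pose (measured) to the target, in units"
    o=get_obs();M=R.from_euler('xyz',o["orientation"],degrees=True)
    s=M.inv().apply(np.array(target)-o["tool_pos"])/0.3
    t=np.zeros(3) if rpy is None else (M.inv()*R.from_euler('xyz',rpy,degrees=True)).as_rotvec()/np.pi
    print(np.round(s,4),np.round(t,4))
E
cat > a.py <<'E'
from h import *
print(get_obs())
for c in("scene","side"):
    im=snapshot(c);save(im,c+'0.png')
    cp=camera_params(c);C,_=ray(cp,[[320,240]]);print(c,C)
    for t,z in(("slab",.045),("stand",0),("stand_front",.045),("serving_tray",0),("honey_jar",0),("teaspoon",0),("canister",0),("mug",0)):
        l=landmark_of(c,t);b=boxes_of(c,t)
        print(t,[(np.round(k["uv"]),round(k["p"],2),np.round(onplane(c,k["uv"],z,cp)[0,:2],3)) for k in l[:2]],[(np.round(k["rect"]),round(k["p"],2)) for k in b[:2]])
E
python3 a.py
```

```text
pics
{'clock': 0.0, 'joint_pos': array([-5.33940812e+01,  2.05939241e+01,  6.31934517e-01, -2.09366093e-02,
       -7.01349537e+01, -1.65074054e+01]), 'qvel': array([ 0.04998405, -0.00302581,  0.00581314, -0.07887511, -0.12824134,
        0.00433881]), 'tau': array([ 2.26515564e-03, -5.82724142e+01,  2.93050933e+01,  6.99721009e+00,
        6.93308990e-03, -1.43171255e-04]), 'tool_pos': array([ 0.23176277, -0.63342956,  0.22557805]), 'orientation': array([ 1.7990146e+02, -8.6780865e-03, -1.5990861e+02]), 'force': array([ 0.99580118, -0.31261395,  0.12476758]), 'moment': array([ 0.02208142, -0.01400768, -0.00118267]), 'gripper_force': 0.0, 'opening': 0.0873942016309803}
scene [-0.1013676   0.66955411  0.70498036]
slab [(array([270., 312.]), 0.93, array([0.532, 0.154]))] [(array([236., 290.,  68.,  40.]), 0.9)]
stand [(array([261., 328.]), 0.97, array([0.553, 0.161]))] [(array([204., 277., 118.,  75.]), 0.55)]
stand_front [(array([308., 327.]), 0.92, array([0.453, 0.136])), (array([270., 308.]), 0.73, array([0.542, 0.146]))] [(array([207., 274., 114.,  74.]), 0.86)]
serving_tray [(arra
[... 722 characters left out ...]
array([318., 208.]), 0.24, array([0.53 , 0.234]))] [(array([289., 196.,  47.,  34.]), 0.86)]
stand_front [(array([286., 207.]), 0.9, array([0.451, 0.142]))] [(array([290., 196.,  46.,  32.]), 0.97)]
serving_tray [(array([280., 269.]), 0.73, array([ 0.485, -0.108])), (array([322., 222.]), 0.69, array([0.555, 0.149]))] [(array([223., 237., 110.,  58.]), 0.9)]
honey_jar [(array([234., 337.]), 0.81, array([ 0.444, -0.37 ]))] [(array([216., 298.,  30.,  50.]), 0.94)]
teaspoon [(array([290., 205.]), 0.4, array([0.439, 0.239])), (array([293., 342.]), 0.28, array([ 0.572, -0.366]))] []
canister [(array([294., 340.]), 0.65, array([ 0.573, -0.362]))] [(array([269., 297.,  40.,  57.]), 0.75)]
mug [] []
```

View pics/scene0.png

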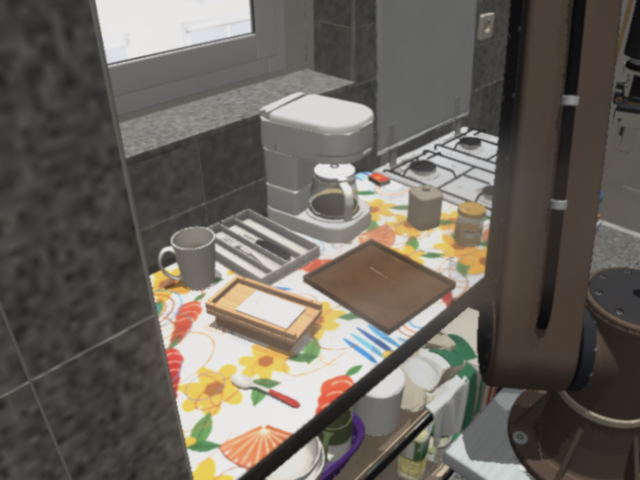

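```bash
python3 - <<'E'
from h import *
c=camera_params("wrist");print(np.round(ray(c,[[320,240]]),3),c["mtx"])
E
python3 - <<'E'
from h import *
print("tool z row up and heading home: over stand")
rows([0.50,0.0,0.40],[180,0,-160]); print(get_obs()["joint_pos"])
E
```

```text
tool z row up and heading home: over stand
[-1.5652  1.6772 -0.5781] [ 0.     -0.      0.0005]
[-5.33961303e+01  2.05463576e+01  6.80046849e-01 -2.06211392e-04
 -7.01360483e+01 -1.65075496e+01]Traceback (most recent call last):
  File "<stdin>", line 2, in <module>
    return _wrapfunc(a, 'round', decimals=decimals, out=out)
    return _wrapit(obj, method, *args, **kwds)
    conv = _array_converter(obj)
ValueError: setting an array element with a sequence. The requested array has an inhomogeneous shape after 1 dimensions. The detected shape was (2,) + inhomogeneous part.
```

Picture shows the slab on the stand (270,310), tray (380,283), jar (468,225), canister (424,205), spoon (265,390), mug (195,258); the network results agree with it. Next I measure over the stand with the wrist camera.

```bash
python3 - <<'E'
from h import *
c=camera_params("wrist");C,D=ray(c,[[320,240]]);o=get_obs()
M=R.from_euler('xyz',o["orientation"],degrees=True).inv()
print(C-o["tool_pos"],M.apply(C-o["tool_pos"]),M.apply(D),c["mtx"])
rows([0.47,0.12,0.33],[180,0,-168])
E
```

```text
[-0.07810453 -0.02908565  0.15808559] [ 0.08334439 -0.00047184 -0.1580849 ] [[-0.30798219  0.0027166   0.95139117]] [[415.72816892   0.         319.05531847]
 [  0.         415.72816892 240.26686852]
 [  0.           0.           1.        ]]
[-1.6088  2.0872 -0.3448] [ 0.    -0.     0.045]
```

```bash
python3 -m inch '-0.4 0.5 -0.2 0 0 0.02;-0.8 1 -0.4 0 0 0.04;-0.8 1 -0.4 0 0 0.045;-0.8 1 -0.4 0 0 0.045;-0.8 1 -0.4 0 0 0.045;-0.8 1 -0.4 0 0 0.045;-0.8 1 -0.4 0 0 0.045;-0.8 1 -0.4 0 0 0.045;-0.8 1 -0.4 0 0 0.045;-0.8 1 -0.4 0 0 0.045' | tail -3
cat > w.py <<'E'
from h import *
import sys
n=sys.argv[1];cp=camera_params("wrist");im=snapshot("wrist");save(im,n+'.png')
Z=dict(slab=.045,stand=0,stand_front=.045)
for t in sys.argv[2:]:
    print(t,[(np.round(k["uv"]),round(k["p"],2),np.round(onplane("wrist",k["uv"],Z.get(t,0),cp)[0,:2],4)) for k in landmark_of("wrist",t)[:2]])
E
python3 w.py w1 serving_tray honey_jar canister
python3 -c "
from h import *
rows([0.46,0.12,0.33],[180,0,-168])"
```

```text
force: [0.7, -0.2, 0.8]
opening: 0.0874
gripper_force: 0.0
serving_tray [(array([424., 298.]), 0.81, array([ 0.4852, -0.0945]))]
honey_jar [(array([228., 224.]), 0.78, array([ 0.438 , -0.3685]))]
canister [(array([221., 310.]), 0.79, array([ 0.561 , -0.3602]))]
[-0.6162  1.1939  0.0569] [-0.0002  0.0004  0.0008]
```

```bash
python3 -m inch '-0.5 1 0.05 0 0 0;-0.5 1 0.05 0 0 0;-0.5 1 0.05 0 0 0;-0.5 1 0.05 0 0 0;-0.5 1 0.05 0 0 0;-0.5 1 0.05 0 0 0;-0.5 1 0.05 0 0 0;-0.5 1 0.05 0 0 0;-0.5 1 0.05 0 0 0;-0.5 1 0.05 0 0 0' 1
python3 w.py w2 slab stand stand_front serving_tray teaspoon mug
python3 -c "
from h import *
print(get_obs()['joint_pos'])"
```

```text
clock: 3.57
tool_pos: [0.439, 0.0559, 0.3303]
orientation: [-179.9, -0.2, -167.9]
force: [-0.8, -0.8, 0.5]
opening: 0.0268
gripper_force: 0.0
slab [(array([382., 284.]), 0.56, array([0.5343, 0.1515]))]
stand []
stand_front [(array([379., 222.]), 0.67, array([0.4624, 0.1287]))]
serving_tray [(array([185., 190.]), 0.87, array([ 0.4832, -0.0992]))]
teaspoon [(array([489., 209.]), 0.66, array([0.4283, 0.2662]))]
mug [(array([347., 417.]), 0.84, array([0.7679, 0.1681]))]
[ 3.27206979e+01 -5.47374603e+00 -1.63983998e+01  2.04994200e-03
 -7.90471726e+01 -1.10837693e+02]
```

View pics/w2.png

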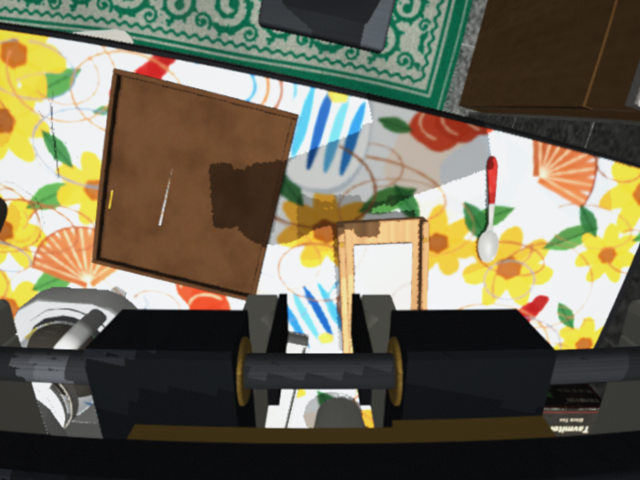

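Wrist view: tray corners (115,70),(298,116),(248,297),(95,262); stand front (337,222)-(428,216); slab front edge (354,246)-(412,242); spoon handle (491,157) to bowl (487,262). Zooming for exact corners.

```bash
python3 - <<'E'
from h import *
im=cv2.imread('pics/w2.png')[140:330,320:520]
cv2.imwrite('pics/w2c.png',cv2.resize(im,None,fx=3,fy=3,interpolation=cv2.INTER_CUBIC))
cp=camera_params("wrist")
f=lambda uv,z:np.round(onplane("wrist",uv,z,cp)[:,:2],4).tolist()
print(f([[115,70],[298,116],[248,297],[95,262]],.016))
print(f([[491,157],[487,262]],.004))
print(get_obs()["tool_pos"])
E
```

```text
[[0.3616, -0.191], [0.3716, 0.0159], [0.5995, -0.0039], [0.5934, -0.2009]]
[[0.369, 0.2456], [0.4958, 0.2837]]
[0.4385264  0.05376063 0.33176197]
```

View pics/w2c.png

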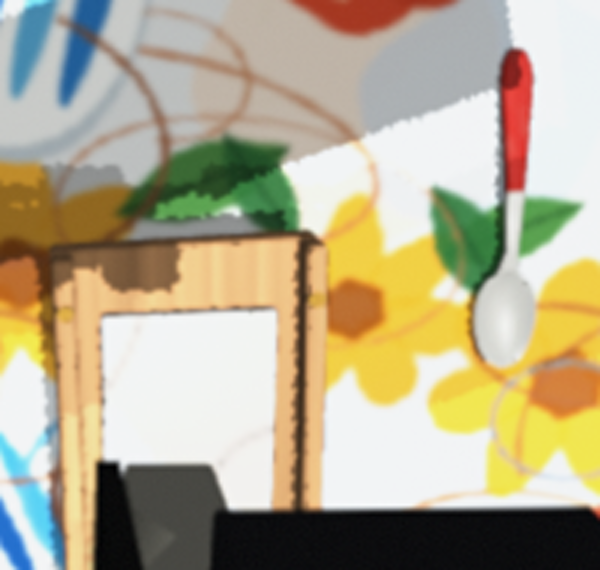

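Zoom: stand deck edge (52,246)-(303,233) with rims left and right; slab front corners (103,316),(277,309); spoon (517,50)-(502,367).

```bash
python3 - <<'E'
from h import *
cp=camera_params("wrist")
f=lambda uv,z:np.round(onplane("wrist",np.array(uv)/3+[320,140],z,cp)[:,:2],4)
def a(n,p):
    d=p[1]-p[0];print(n,p.tolist(),round(np.degrees(np.arctan2(d[1],d[0])),2),"len",round(np.hypot(*d),4))
a("slab front",f([[103,316],[277,309]],.051))
a("slab right",f([[277,309],[272,505]],.051))
a("rim outer R",f([[326,245],[320,505]],.059))
a("rim front",f([[52,246],[326,243]],.059))
a("rim inner R top",f([[303,240],[299,505]],.059))
a("spoon",f([[517,50],[502,367]],.004))
T=onplane("wrist",[[115,70],[298,116],[248,297],[95,262]],.016,cp)[:,:2];print(T.mean(0))
E
```

```text
slab front [[0.4941, 0.1056], [0.4781, 0.1685]] 104.27 len 0.0649
slab right [[0.4781, 0.1685], [0.5568, 0.1891]] 14.67 len 0.0814
rim outer R [[0.4488, 0.1769], [0.5495, 0.2047]] 15.43 len 0.1045
rim front [[0.4696, 0.0803], [0.4481, 0.1767]] 102.57 len 0.0988
rim inner R top [[0.4487, 0.1682], [0.5511, 0.1967]] 15.55 len 0.1063
spoon [[0.3683, 0.2471], [0.4962, 0.2843]] 16.22 len 0.1332
[ 0.4815294  -0.09497046]
```

```bash
python3 -c "
from h import *
rows([0.5,0.135,0.22],[180,0,-166])"
```

```text
[-0.2561  0.2227  0.3727] [ 0.      0.0002 -0.0118]
```

```bash
python3 -m inch '-0.256 0.223 0.373 0 0 -0.011;-0.256 0.223 0.373 0 0 -0.011;-0.256 0.223 0.373 0 0 -0.011;-0.256 0.223 0.373 0 0 -0.011;-0.256 0.223 0.373 0 0 -0.011;-0.256 0.223 0.373 0 0 -0.011'
python3 w.py w3 slab stand_front
python3 -c "
from h import *
im=cv2.imread('pics/w3.png')[120:320,160:480]
cv2.imwrite('pics/w3c.png',cv2.resize(im,None,fx=2.5,fy=2.5,interpolation=cv2.INTER_CUBIC))
print(get_obs()['tool_pos'],get_obs()['orientation'])
rows([.614,.167,.10],[180,0,-166])"
```

```text
clock: 4.42
tool_pos: [0.4996, 0.1358, 0.2183]
orientation: [-179.9, -0.2, -166.0]
force: [0.1, 0.3, 0.6]
opening: 0.0005
gripper_force: 0.0
slab [(array([328., 256.]), 0.94, array([0.5346, 0.1522]))]
stand_front [(array([326., 164.]), 0.57, array([0.4601, 0.1307]))]
[0.50010974 0.13583053 0.22097199] [ 1.79972426e+02  1.10363696e-01 -1.66058059e+02]
[-0.3927  0.0092  0.404 ] [ 0.0002  0.0006 -0.0003]
```

View pics/w3c.png

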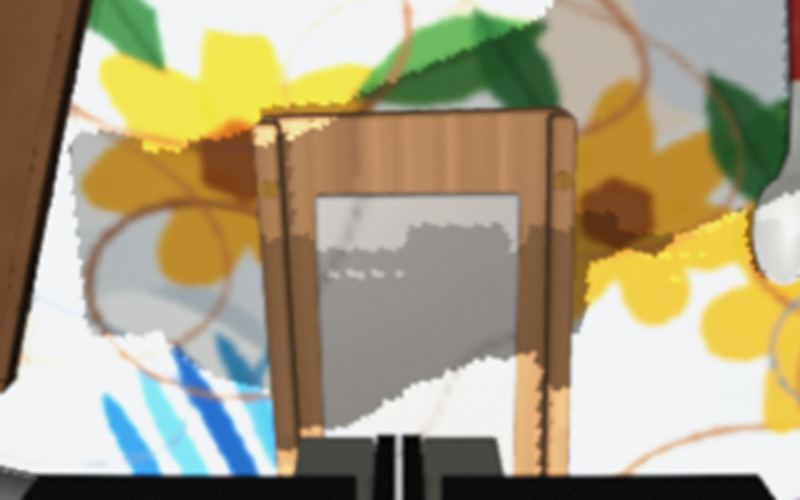

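Crop: stand front rim corners (257,120),(576,117), slab front corners (316,196),(519,194), sides parallel to the rims.

```bash
cat > m.py <<'E'
from h import *
cp=camera_params("wrist")
f=lambda uv,z:np.round(onplane("wrist",np.array(uv)/2.5+[160,120],z,cp)[:,:2],4)
def a(n,p):
    d=p[1]-p[0];print(n,p.tolist(),p.mean(0),round(np.degrees(np.arctan2(d[1],d[0])),2),"len",round(np.hypot(*d),4))
a("slab front",f([[316,196],[519,194]],.051))
a("slab right",f([[519,194],[518,400]],.051))
a("slab left",f([[316,196],[323,430]],.051))
a("rim outer R",f([[576,125],[569,470]],.059))
a("rim outer L",f([[257,125],[280,470]],.059))
a("rim front",f([[257,120],[576,117]],.059))
a("deck front",f([[285,113],[548,109]],.045))
E
python3 m.py
```

```text
slab front [[0.4948, 0.1073], [0.4784, 0.1705]] [0.4866 0.1389] 104.55 len 0.0653
slab right [[0.4784, 0.1705], [0.5477, 0.1901]] [0.51305 0.1803 ] 15.79 len 0.072
slab left [[0.4948, 0.1073], [0.5749, 0.1276]] [0.53485 0.11745] 14.22 len 0.0826
rim outer R [[0.4518, 0.1803], [0.5656, 0.2126]] [0.5087  0.19645] 15.85 len 0.1183
rim outer L [[0.4755, 0.0849], [0.5894, 0.1163]] [0.53245 0.1006 ] 15.41 len 0.1181
rim front [[0.474, 0.0846], [0.4494, 0.1796]] [0.4617 0.1321] 104.52 len 0.0981
deck front [[0.4721, 0.0915], [0.4505, 0.173]] [0.4613  0.13225] 104.84 len 0.0843
```

```bash
python3 -c "
from h import *
rows([.616,.1735,.10],[180,0,-165])"
python3 -m inch '-0.2 0.01 0.1 0 0 -0.006;-0.4 0.024 0.3 0 0 -0.006;-0.4 0.024 0.4 0 0 -0.006;-0.4 0.024 0.4 0 0 -0.006;-0.4 0.024 0.4 0 0 -0.006;-0.4 0.024 0.4 0 0 -0.006;-0.4 0.024 0.4 0 0 -0.006'
python3 -c "
from h import *
rows([.616,.1735,.048],[180,0,-165])
print(get_obs()['tool_pos'])"
```

```text
[-0.4044  0.0286  0.404 ] [ 0.0001  0.0006 -0.0059]
clock: 5.15
tool_pos: [0.6147, 0.1719, 0.1009]
orientation: [-180.0, 0.1, -165.0]
force: [0.0, 0.0, 0.0]
opening: 0.0004
gripper_force: 0.0
[-0.0052  0.004   0.1765] [-0.      0.0003  0.0002]
[0.61474535 0.1719285  0.10093525]
```

```bash
python3 -m inch '-0.005 0.004 0.1 0 0 0;-0.005 0.004 0.15 0 0 0;-0.005 0.004 0.177 0 0 0;-0.005 0.004 0.177 0 0 0;-0.005 0.004 0.177 0 0 0'
python3 -c "
from h import *
rows([.541,.1534,.048],[180,0,-165])
print(get_obs()['tool_pos'])"
```

```text
clock: 5.57
tool_pos: [0.6162, 0.1742, 0.0489]
orientation: [180.0, 0.2, -164.9]
force: [0.3, 0.1, 1.6]
opening: 0.0001
gripper_force: 0.0
[ 0.2602 -0.0016  0.0023] [0.0001 0.0009 0.0005]
[0.61623608 0.17419593 0.04890235]
```

```bash
python3 -m inch '0.03 0 0.001 0 0 0;0.045 0 0.002 0 0 0;0.065 -0.001 0.002 0 0 0;0.085 -0.001 0.002 0 0 0;0.105 -0.001 0.002 0 0 0;0.125 -0.001 0.002 0 0 0;0.145 -0.001 0.002 0 0 0;0.165 -0.001 0.002 0 0 0;0.18 -0.001 0.002 0 0 0;0.19 -0.001 0.002 0 0 0'
python3 w.py w4 slab
python3 -c "
from h import *
rows([.541,.1534,.048],[180,0,-165])
print(get_obs()['tool_pos'])"
```

```text
clock: 6.4
tool_pos: [0.56, 0.1586, 0.046]
orientation: [-180.0, -0.0, -164.9]
force: [1.1, -0.2, 1.3]
opening: 0.0002
gripper_force: 0.8
slab [(array([315., 157.]), 0.59, array([0.4977, 0.1399]))]
[ 0.065  -0.     -0.0073] [-0.     -0.0003  0.0003]
[0.55981886 0.15847667 0.04578887]
```

View pics/w4.png

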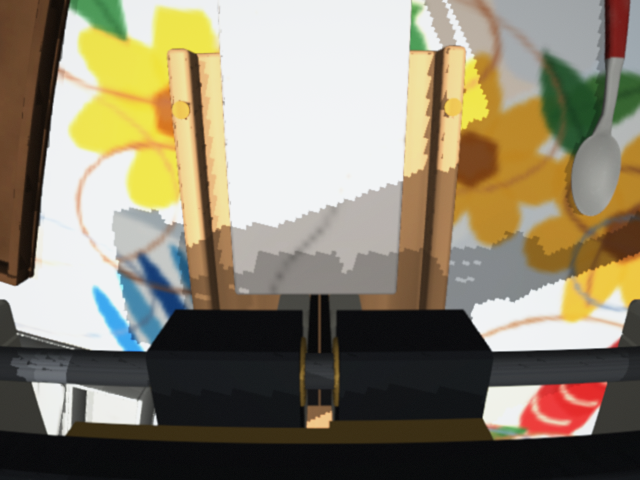

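Slab is being pushed straight; its rear edge shows at row 294 (columns 237–396), deck front at row 52.

```bash
python3 -c "
from h import *
P=onplane('wrist',[[237,294],[396,294],[222,53],[408,53]],.051)[:,:2]
F=np.array([.4615,.132]);u=np.array([np.cos(np.radians(15)),np.sin(np.radians(15))]);v=np.array([-u[1],u[0]])
print(np.c_[(P-F)@u,(P-F)@v]); D=onplane('wrist',[[205,53],[415,53]],.045)[:,:2];print(np.c_[(D-F)@u,(D-F)@v])
t=np.array(get_obs()['tool_pos'][:2])-F;print(t@u,t@v)
R_=onplane('wrist',[[175,48],[455,46]],.059)[:,:2];print(np.c_[(R_-F)@u,(R_-F)@v])"
```

```text
[[ 0.09103842 -0.03347398]
 [ 0.09095978  0.03101064]
 [ 0.00027291 -0.03376565]
 [ 0.00024427  0.03034726]]
[[-0.00057083 -0.04124407]
 [-0.00052758  0.03408035]]
0.10182138902369407 0.00012770599800228057
[[-0.00069102 -0.04753757]
 [-0.00135055  0.04417941]]
```

```bash
python3 -m inch '0.015 0 -0.004 0 0 0;0.03 0 -0.006 0 0 0;0.045 0 -0.006 0 0 0;0.055 0 -0.006 0 0 0;0.06 0 -0.006 0 0 0;0.06 0 -0.006 0 0 0;0.06 0 -0.006 0 0 0;0.055 0 -0.006 0 0 0;0.05 0 -0.1 0 0 0;0.05 0 -0.22 0 0 0'
python3 -c "
from h import *
cp=camera_params('wrist')
save(snapshot('wrist'),'w5.png')
rows([.4615-.014*.966+.001*.259,.132-.014*.259-.001*.966,.14],[180,0,-165])
print(get_obs()['tool_pos'])"
```

```text
clock: 7.33
tool_pos: [0.5446, 0.1538, 0.1098]
orientation: [-179.9, -0.4, -165.0]
force: [0.9, 1.2, 0.1]
opening: 0.0007
gripper_force: 0.0
[ 0.3493 -0.0037 -0.0717] [-0.      0.002   0.0008]
[0.54923156 0.15589738 0.11913736]
```

View pics/w5.png

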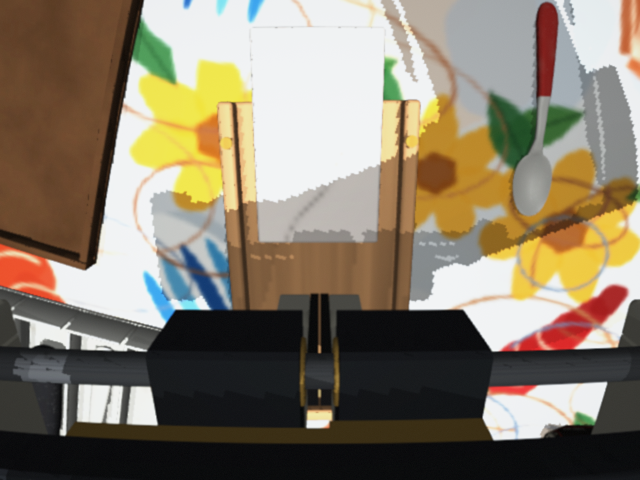

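Overhang reads (101−27)/(242−27) ≈ 0.34 of the slab: right. Now to grip it.

```bash
python3 -m inch '0.1 0 -0.05 0 0 0;0.22 -0.003 -0.07 0 0 0;0.355 -0.0037 -0.07 0 0 0;0.355 -0.0037 -0.07 0 0 0;0.355 -0.0037 -0.06 0 0 0;0.355 -0.0037 -0.0 0 0 0;0.355 -0.0037 0.1 0 0 0;0.355 -0.0037 0.1 0 0 0;0.355 -0.0037 0.1 0 0 0' -1
python3 -c "
from h import *
rows([.4615-.016*.966+.001*.259,.132-.016*.259-.001*.966,.0435],[180,0,-165])
print(get_obs()['tool_pos'])"
```

```text
clock: 8.13
tool_pos: [0.4434, 0.1257, 0.0811]
orientation: [-179.9, -0.2, -164.9]
force: [0.2, 0.2, -0.2]
opening: 0.0547
gripper_force: 0.0
[-0.0107  0.0017  0.1251] [-0.0006 -0.0011  0.0003]
[0.44343061 0.12566937 0.08105216]
```

```bash
python3 -m inch '-0.01 0.001 0 0 0 0;-0.01 0.001 0 0 0 0;-0.01 0.001 0 0 0 0;-0.01 0.001 0 0 0 0;-0.01 0.001 0 0 0 0;-0.01 0.001 0.05 0 0 0;-0.01 0.001 0.1 0 0 0;-0.01 0.001 0.125 0 0 0;-0.01 0.001 0.125 0 0 0;-0.01 0.001 0.125 0 0 0'
python3 -c "
from h import *
rows([.4615-.016*.966+.001*.259,.132-.016*.259-.001*.966,.0435],[180,0,-165])
print(get_obs()['tool_pos'],get_obs()['opening'])"
```

```text
clock: 8.97
tool_pos: [0.4464, 0.1271, 0.0445]
orientation: [-180.0, -0.0, -164.9]
force: [0.2, -0.7, -0.1]
opening: 0.088
gripper_force: 0.0
[ 0.0005 -0.0006  0.0034] [-0.0002 -0.0002  0.0004]
[0.44638783 0.12710193 0.04452669] 0.08802205922202402
```

Close (16 mm ahead of the edge), then lift.

```bash
python3 -m inch '0 0 0.002 0 0 0;0 0 0.002 0 0 0;0 0 0.002 0 0 0;0 0 0.002 0 0 0;0 0 0.002 0 0 0;0 0 0.002 0 0 0;0 0 0.002 0 0 0;0 0 0.002 0 0 0' 1
```

```text
clock: 9.63
tool_pos: [0.4466, 0.1273, 0.0441]
orientation: [180.0, 0.0, -164.9]
force: [-1.8, 0.6, 5.0]
opening: 0.0648
gripper_force: 30.0
```

```bash
python3 -m inch '0 0 -0.03 0 0 0;0 0 -0.08 0 0 0;0 0 -0.14 0 0 0;0 0 -0.22 0 0 0;0 0 -0.3 0 0 0;0 0 -0.4 0 0 0;0 0 -0.45 0 0 0;0 0 -0.45 0 0 0'
python3 -c "
from h import *
c=np.array([.4835,-.099]);f=np.array([np.cos(np.radians(-3)),np.sin(np.radians(-3))]);l=np.array([-f[1],f[0]])
p=c+.030*l+(.045-.034)*f;print(p)
rows([*p,.15],[180,0,177]);o=get_obs();print(o['joint_pos'])
im=snapshot('side');save(im,'s1.png');cv2.imwrite('pics/s1c.png',cv2.resize(cv2.imread('pics/s1.png')[120:300,200:360],None,fx=3,fy=3))"
```

```text
clock: 10.3
tool_pos: [0.448, 0.1281, 0.1829]
orientation: [179.9, 0.3, -164.9]
force: [0.5, 0.3, -1.0]
opening: 0.0652
gripper_force: 30.0
[ 0.496055   -0.06961681]
[ 0.0176 -0.6783  0.1082] [0.0009 0.0018 0.1005]
[ 4.03045250e+01  2.37873096e+00 -2.86727974e+01  5.51497336e-02
 -5.85958725e+01 -1.15249350e+02]
```

View pics/s1c.png

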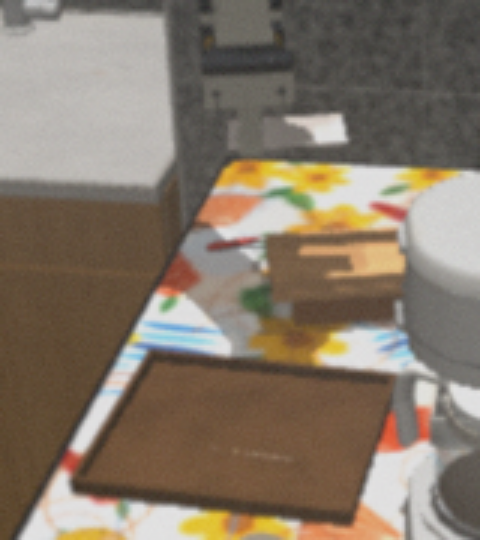

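Slab is held level (s1c around (290,130)). Carrying to the tray.

```bash
python3 -m inch '0 -0.06 0 0 0 0.015;0.005 -0.14 0 0 0 0.03;0.01 -0.24 0.02 0 0 0.05;0.015 -0.34 0.03 0 0 0.07;0.017 -0.44 0.05 0 0 0.09;0.017 -0.54 0.06 0 0 0.1;0.017 -0.62 0.08 0 0 0.1;0.017 -0.66 0.1 0 0 0.1;0.017 -0.68 0.1 0 0 0.1;0.017 -0.68 0.1 0 0 0.1'
python3 w.py w6 serving_tray slab
python3 -c "
from h import *
print(get_obs()['tool_pos'],get_obs()['orientation'])"
```

```text
clock: 11.18
tool_pos: [0.4936, -0.0722, 0.1475]
orientation: [-180.0, -0.2, 176.9]
force: [0.7, 0.8, -1.4]
opening: 0.0653
gripper_force: 30.0
serving_tray [(array([290., 206.]), 0.7, array([ 0.4809, -0.0932]))]
slab [(array([317., 376.]), 0.7, array([ 0.6   , -0.0793]))]
[ 0.49429208 -0.07057592  0.14878485] [ 1.79998773e+02 -2.22740001e-02  1.77075121e+02]
```

View pics/w6.png

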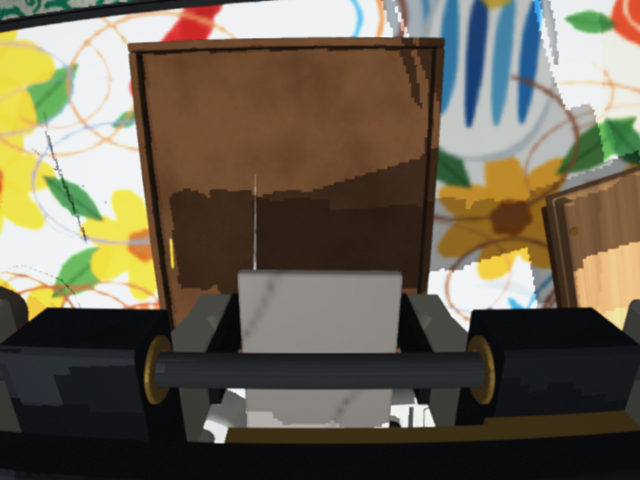

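Tray near corners at (130,45),(443,40), sides running to (163,325) and (432,270); slab held at (320,350).

```bash
python3 -c "
from h import *
P=onplane('wrist',[[130,45],[443,40],[163,325],[432,270]],.016)[:,:2];print(P)
for a,b in((0,1),(0,2),(1,3)):
  d=P[b]-P[a];print(np.degrees(np.arctan2(d[1],d[0])),np.hypot(*d))
th=np.radians(-3.2)
f=np.array([np.cos(th),np.sin(th)]);l=np.array([-f[1],f[0]])
c=(P[0]+P[1])/2+.118*f;print(c)
p=c+.030*l+(.045-.034)*f;print(p)
rows([*p,.0055],[180,0,177])
S=onplane('wrist',[[239,271],[401,271]],.15)[:,:2];print(S)"
```

```text
[[ 0.36313896 -0.18924996]
 [ 0.37197581  0.01680543]
 [ 0.57022437 -0.19969325]
 [ 0.53332834  0.01326798]]
87.54433013399446 0.2062447887568492
-2.8869728970993114 0.20734856527818568
-1.2559357131611653 0.1613913059755763
[ 0.48537339 -0.09280921]
[ 0.49803089 -0.06347002]
[-0.0114  0.0243  0.4776] [ 0.     -0.0001  0.0004]
[[ 0.47344281 -0.10227057]
 [ 0.47681798 -0.03625164]]
```

```bash
python3 -m inch '-0.01 0.02 0.08 0 0 0;-0.011 0.022 0.2 0 0 0;-0.011 0.022 0.32 0 0 0;-0.011 0.022 0.4 0 0 0;-0.011 0.022 0.43 0 0 0;-0.011 0.022 0.445 0 0 0;-0.011 0.022 0.455 0 0 0;-0.011 0.022 0.46 0 0 0;-0.011 0.022 0.46 0 0 0'
python3 -c "
from h import *
rows([.498,-.0640,.0055],[180,0,177]);print(get_obs()['tool_pos'],get_obs()['force'])"
```

```text
clock: 12.08
tool_pos: [0.4992, -0.0643, 0.012]
orientation: [180.0, 0.1, 177.1]
force: [0.7, -0.2, -1.7]
opening: 0.0653
gripper_force: 30.0
[0.004  0.0007 0.0216] [0.0002 0.0007 0.0005]
[ 0.49916741 -0.06427808  0.01199412] [ 0.72563617 -0.24580456 -1.68714538]
```

```bash
python3 -m inch '0 0 0.01 0 0 0;0 0 0.016 0 0 0;0 0 0.022 0 0 0;0 0 0.024 0 0 0;0 0 0.024 0 0 0'
python3 -c "
from h import *
print(get_obs()['tool_pos'],get_obs()['force'])"
```

```text
clock: 12.5
tool_pos: [0.4984, -0.0647, 0.0043]
orientation: [180.0, 0.0, 177.1]
force: [-2.4, 1.9, 5.3]
opening: 0.0653
gripper_force: 33.6
[ 0.49844053 -0.06465597  0.00429233] [-2.41037544  1.88205815  5.26921062]
```

```bash
python3 -m inch '0 0 -0.002 0 0 0;0 0 -0.002 0 0 0;0 0 -0.002 0 0 0;0 0 -0.002 0 0 0;0 0 -0.03 0 0 0;0 0 -0.1 0 0 0;0 0 -0.2 0 0 0;0 0 -0.32 0 0 0;0 0 -0.44 0 0 0;0 0 -0.5 0 0 0' -0.77
python3 w.py w7 slab honey_jar
python3 -c "
from h import *
print(get_obs()['tool_pos'],get_obs()['opening'])
rows([.5,-.2,.22],[180,0,-180])"
```

```text
clock: 13.33
tool_pos: [0.4997, -0.0647, 0.1587]
orientation: [180.0, 0.3, 177.1]
force: [1.1, 0.2, 0.8]
opening: 0.0779
gripper_force: 0.0
slab [(array([317., 256.]), 0.67, array([ 0.5163, -0.0669]))]
honey_jar []
[ 0.4991135  -0.06447354  0.15603616] 0.07712792399576344
[-0.027  -0.4507 -0.2137] [ 0.0004  0.0014 -0.0163]
```

View pics/w7.png

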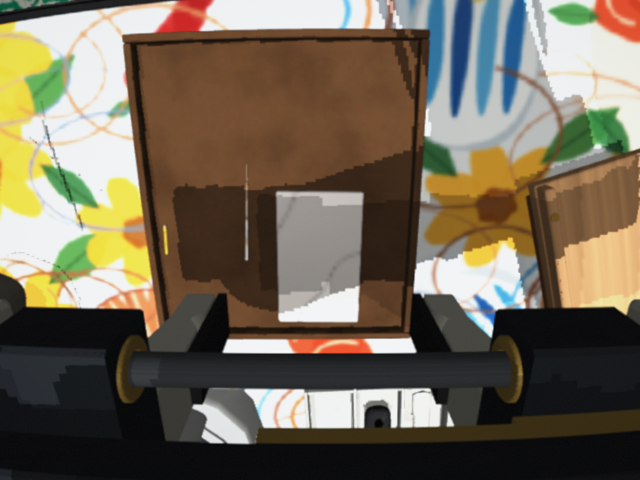

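Slab lies flat in the tray, corners (277,192),(363,192),(358,321),(279,321). On to the jar.

```bash
python3 -c "
from h import *
P=onplane('wrist',[[277,192],[363,192],[358,321],[279,321]],.010)[:,:2];print(P,P.mean(0))
rows([.43,-.37,.24],[180,0,-180])"
python3 -m inch '0 -0.1 -0.1 0 0 -0.01;0 -0.23 -0.2 0 0 -0.016;0.05 -0.36 -0.28 0 0 -0.016;0.1 -0.48 -0.28 0 0 -0.016;0.15 -0.6 -0.28 0 0 -0.016;0.2 -0.72 -0.28 0 0 -0.016;0.22 -0.84 -0.28 0 0 -0.016;0.22 -0.96 -0.28 0 0 -0.016;0.22 -0.99 -0.28 0 0 -0.016;0.22 -0.99 -0.28 0 0 -0.016' -1
python3 w.py w8 honey_jar canister
python3 - <<'E'
from h import *
for n in("honey_jar","canister"):
    m=cut_out("wrist",n)
    if m: print(n,m[0]["rect"],m[0]["p"])
o=get_obs();print(o["tool_pos"],o["orientation"])
E
```

```text
[[ 0.47582727 -0.09433714]
 [ 0.47910728 -0.03056848]
 [ 0.58684005 -0.03655795]
 [ 0.58344712 -0.10167799]] [ 0.53130543 -0.06578539]
[ 0.1767 -1.0285 -0.282 ] [ 0.0004  0.0014 -0.0163]
clock: 14.32
tool_pos: [0.4157, -0.3599, 0.2359]
orientation: [179.9, -0.2, 179.7]
force: [0.4, 1.1, -0.4]
opening: 0.0876
gripper_force: 0.0
honey_jar [(array([312., 220.]), 0.9, array([ 0.4383, -0.3663]))]
canister [(array([316., 335.]), 0.67, array([ 0.5674, -0.363 ]))]
honey_jar [270.3, 190.7, 78.9, 97.7] 0.9
canister [272.2, 303.6, 84.4, 113.9] 0.63
[ 0.41713247 -0.35681662  0.23741578] [ 1.79977574e+02 -2.59085127e-02 -1.79987671e+02]
```

View pics/w8.png

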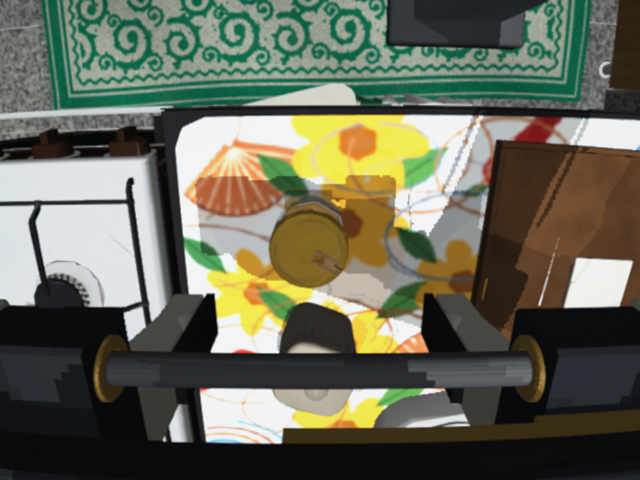

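Lid disc spans columns 270–349, rows 205–288, centre ≈ (309.5,246.5); canister behind it at (316,350).

```bash
python3 -c "
from h import *
P=onplane('wrist',[[309.5,246.5],[270,246],[349,246],[309,205],[309,288]],.087)[:,:2];print(P)
p=P[0];rows([*p,.12],[180,0,180]);rows([*p,.066],[180,0,180])"
```

```text
[[ 0.43897017 -0.36426158]
 [ 0.43856525 -0.39525465]
 [ 0.43855511 -0.3332938 ]
 [ 0.40567154 -0.36442457]
 [ 0.47453555 -0.36491283]]
[-0.073  -0.025   0.3913] [ 0.0001 -0.0001  0.0001]
[-0.073  -0.0251  0.5713] [ 0.0001 -0.0001  0.0001]
```

```bash
python3 -m inch '-0.04 -0.02 0.08 0 0 0;-0.073 -0.025 0.2 0 0 0;-0.073 -0.025 0.32 0 0 0;-0.073 -0.025 0.42 0 0 0;-0.073 -0.025 0.5 0 0 0;-0.073 -0.025 0.55 0 0 0;-0.073 -0.025 0.571 0 0 0;-0.073 -0.025 0.571 0 0 0;-0.073 -0.025 0.571 0 0 0'
python3 -m inch '0 0 0 0 0 0;0 0 0 0 0 0;0 0 0 0 0 0;0 0 0 0 0 0;0 0 0 0 0 0;0 0 0 0 0 0;0 0 0 0 0 0' 1
```

```text
clock: 15.32
tool_pos: [0.4396, -0.3651, 0.0671]
orientation: [-180.0, 0.0, -180.0]
force: [-0.6, 0.1, 0.2]
opening: 0.0876
gripper_force: 0.0
clock: 15.9
tool_pos: [0.4395, -0.3659, 0.0671]
orientation: [-180.0, 0.1, 180.0]
force: [0.3, -0.8, 6.0]
opening: 0.0631
gripper_force: 30.0
```

```bash
python3 -m inch '0 0 -0.04 0 0 0;0 0 -0.12 0 0 0;0 0 -0.22 0 0 0;0 0.06 -0.3 0 0 0;0 0.15 -0.3 0 0 0;-0.05 0.26 -0.3 0 0 0;-0.1 0.37 -0.3 0 0 0;-0.15 0.48 -0.3 0 0 0;-0.2 0.59 -0.3 0 0 0;-0.24 0.7 -0.3 0 0 0'
python3 -c "
from h import *
rows([.5313,-.0658,.155],[180,0,180])"
```

```text
clock: 16.73
tool_pos: [0.5112, -0.1537, 0.1559]
orientation: [180.0, -0.0, 179.9]
force: [1.9, -0.2, -2.4]
opening: 0.0629
gripper_force: 30.0
[-0.0665  0.2931  0.0032] [ 0.0001 -0.0002 -0.0005]
```

```bash
python3 -m inch '-0.02 0.1 0 0 0 0;-0.05 0.2 0 0 0 0;-0.066 0.27 0 0 0 0;-0.066 0.293 0 0 0 0;-0.066 0.293 0.06 0 0 0;-0.066 0.293 0.15 0 0 0;-0.066 0.293 0.2 0 0 0;-0.066 0.293 0.225 0 0 0;-0.066 0.293 0.235 0 0 0;-0.066 0.293 0.235 0 0 0'
python3 -c "
from h import *
rows([.5313,-.0658,.077],[180,0,180]);print(get_obs()['force'],get_obs()['tool_pos'])"
```

```text
clock: 17.57
tool_pos: [0.5307, -0.068, 0.0854]
orientation: [-180.0, -0.1, 179.9]
force: [-0.0, -0.8, -2.5]
opening: 0.0633
gripper_force: 30.0
[-0.0022  0.0074  0.0281] [-0.0001 -0.0004 -0.0005]
[-0.01112684 -0.76898242 -2.54688889] [ 0.53065856 -0.06802036  0.08544118]
```

```bash
python3 -m inch '-0.002 0.005 0.01 0 0 0;-0.002 0.005 0.018 0 0 0;-0.002 0.005 0.024 0 0 0;-0.002 0.005 0.028 0 0 0;-0.002 0.005 0.028 0 0 0'
python3 -c "
from h import *
print(get_obs()['force'],get_obs()['tool_pos'])"
```

```text
clock: 17.98
tool_pos: [0.5316, -0.0661, 0.0775]
orientation: [180.0, 0.0, 179.9]
force: [-0.1, -0.1, -3.1]
opening: 0.063
gripper_force: 30.0
[-0.09252137 -0.11928732 -3.0511655 ] [ 0.53162475 -0.06609882  0.07752396]
```

Not quite in contact yet (-3 N is the jar's weight); a little lower.

```bash
python3 -m inch '0 0 0.003 0 0 0;0 0 0.006 0 0 0;0 0 0.006 0 0 0'
python3 -c "
from h import *
print(get_obs()['force'],get_obs()['tool_pos'])"
```

```text
clock: 18.23
tool_pos: [0.5329, -0.0662, 0.0771]
orientation: [-180.0, 0.1, 180.0]
force: [-1.7, -0.3, 7.8]
opening: 0.0631
gripper_force: 30.0
[-1.70431483 -0.25346298  7.76486641] [ 0.53286078 -0.06616677  0.07708397]
```

```bash
python3 -m inch '0 0 -0.002 0 0 0;0 0 -0.004 0 0 0;0 0 -0.004 0 0 0;0 0 -0.004 0 0 0;0 0 -0.006 0 0 0;0 0 -0.05 0 0 0;0 0 -0.15 0 0 0;0 0 -0.27 0 0 0;0 0 -0.39 0 0 0;0 0 -0.45 0 0 0' -1
python3 w.py w9 honey_jar slab
python3 -c "
from h import *
o=get_obs();print(o['tool_pos'],o['opening'],o['joint_pos'])
rows([.42,.2,.2],[180,0,-164])"
```

```text
clock: 19.07
tool_pos: [0.5332, -0.0662, 0.2152]
orientation: [-180.0, 0.3, 180.0]
force: [1.0, 0.5, 0.1]
opening: 0.0875
gripper_force: 0.0
honey_jar [(array([315., 203.]), 0.92, array([ 0.5357, -0.0696])), (array([ 19., 232.]), 0.35, array([ 0.5632, -0.3632]))]
slab []
[ 0.53257353 -0.0658937   0.21258896] 0.08767027563342451 [ 1.38909193e+01  7.96475838e+00 -1.81388140e+01  4.01927011e-03
 -6.36690993e+01 -1.03949455e+02]
[0.3763 0.8859 0.0413] [ 0.0001  0.0013 -0.0892]
```

```bash
python3 -m inch '0.04 0.1 0 0 0 -0.02;0.09 0.22 0 0 0 -0.04;0.14 0.34 0 0 0 -0.06;0.19 0.46 0 0 0 -0.08;0.24 0.58 0 0 0 -0.09;0.29 0.7 0 0 0 -0.09;0.33 0.8 0 0 0 -0.09;0.36 0.87 0 0 0 -0.09;0.376 0.886 0 0 0 -0.09;0.376 0.886 0 0 0 -0.09' -0.1
python3 w.py w10 teaspoon
python3 - <<'E'
from h import *
cp=camera_params("wrist")
m=cut_out("wrist","teaspoon")[0];print(m["p"],m["rect"])
ys,xs=np.nonzero(m["pixels"]);P=onplane("wrist",np.c_[xs,ys],.004,cp)[:,:2]
c=P.mean(0);w,V=np.linalg.eigh(np.cov((P-c).T));d=V[:,1]*np.sign(V[0,1]);n=np.array([-d[1],d[0]])
s=(P-c)@d;t=(P-c)@n;print(s.min(),s.max(),"yaw",np.degrees(np.arctan2(d[1],d[0])))
print("mid",c+d*(s.min()+s.max())/2)
for a in np.arange(-.06,.07,.02):
    k=abs(s-a)<.005
    if k.any(): print(round(a,2),t[k].min().round(4),t[k].max().round(4))
o=get_obs();print(o["tool_pos"],o["orientation"],o["opening"],o["joint_pos"])
E
```

```text
clock: 20.05
tool_pos: [0.4178, 0.2007, 0.2097]
orientation: [-180.0, -0.1, -163.7]
force: [-0.1, -0.1, 0.0]
opening: 0.0483
gripper_force: 0.0
teaspoon [(array([384., 232.]), 0.58, array([0.4273, 0.2658])), (array([224., 243.]), 0.5, array([0.4795, 0.1253]))]
0.9 [368.3, 163.7, 27.0, 135.0]
-0.07005815956930915 0.06149729137523213 yaw 15.609116448647004
mid [0.42969412 0.26355962]
-0.06 -0.007 0.0066
-0.04 -0.0061 0.006
-0.02 -0.0042 0.0059
0.0 -0.0038 0.0045
0.02 -0.0071 0.0061
0.04 -0.0132 0.0131
0.06 -0.0094 0.011
[0.41901775 0.1990137  0.21007266] [-1.79962086e+02 -6.42970466e-02 -1.63872114e+02] 0.04814008010509882 [ 4.98249012e+01  1.01756192e+00 -2.62195980e+01 -4.64023365e-03
 -6.28373687e+01 -1.23694873e+02]
```

View pics/w10.png

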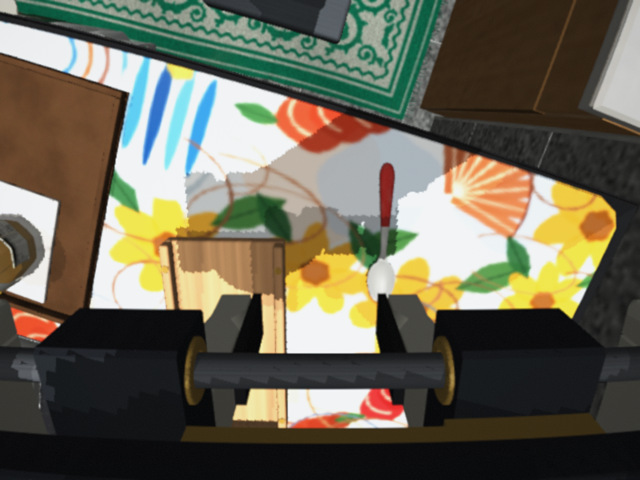

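Spoon from handle (387,163) to bowl (381,298), clear of the stand; descending onto it slightly towards the handle.

```bash
python3 -c "
from h import *
rows([.420,.261,.002],[180,0,-164.4])"
```

```text
[-0.0613  0.198   0.6934] [-0.0002 -0.0004  0.0029]
```

```bash
python3 -m inch '-0.03 0.08 0.06 0 0 0.003;-0.061 0.17 0.15 0 0 0.003;-0.061 0.198 0.27 0 0 0.003;-0.061 0.198 0.39 0 0 0.003;-0.061 0.198 0.5 0 0 0.003;-0.061 0.198 0.59 0 0 0.003;-0.061 0.198 0.64 0 0 0.003;-0.061 0.198 0.67 0 0 0.003;-0.061 0.198 0.68 0 0 0.003;-0.061 0.198 0.68 0 0 0.003'
python3 -c "
from h import *
rows([.420,.261,.002],[180,0,-164.4]);print(get_obs()['tool_pos'])"
```

```text
clock: 21.03
tool_pos: [0.4205, 0.2612, 0.0063]
orientation: [-180.0, -0.0, -164.5]
force: [0.0, 0.1, 0.3]
opening: 0.0481
gripper_force: 0.0
[ 0.0019 -0.0002  0.0145] [-0.0002 -0.0002 -0.0004]
[0.4205395  0.26120883 0.00634803]
```

```bash
python3 -m inch '0 0 0.01 0 0 0;0 0 0.015 0 0 0;0 0 0.015 0 0 0' -0.1
python3 -m inch '0 0 0 0 0 0;0 0 0 0 0 0;0 0 0 0 0 0;0 0 0 0 0 0;0 0 0 0 0 0;0 0 0 0 0 0' 1
python3 -m inch '0 0 -0.03 0 0 0;0 0 -0.1 0 0 0;0 0 -0.2 0 0 0;0 0 -0.3 0 0 0;0 0 -0.4 0 0 0;0 0 -0.5 0 0 0;0 0 -0.5 0 0 0'
python3 -c "
from h import *
save(snapshot('wrist'),'w11.png')
o=get_obs();print(o['tool_pos'])
th=np.radians(-2.7);f=np.array([np.cos(th),np.sin(th)]);l=np.array([-f[1],f[0]])
c=np.array([.485,-.093])
p=c-.058*l-.052*f;print(p)
rows([*p,.16],[180,0,177.3])"
```

```text
clock: 21.28
tool_pos: [0.4205, 0.2623, 0.0028]
orientation: [179.9, 0.1, -164.4]
force: [-0.4, -0.2, -0.3]
opening: 0.0479
gripper_force: 0.0
clock: 21.78
tool_pos: [0.4202, 0.262, 0.0023]
orientation: [180.0, 0.0, -164.4]
force: [0.4, 0.2, 1.3]
opening: 0.0179
gripper_force: 29.9
clock: 22.37
tool_pos: [0.4225, 0.2642, 0.1588]
orientation: [179.7, 0.5, -164.3]
force: [1.0, 1.2, -0.1]
opening: 0.0181
gripper_force: 29.9
[0.42151695 0.26346135 0.15605753]
[ 0.43032555 -0.14848608]
[ 0.3414 -1.3303 -0.0204] [0.0016 0.0016 0.1018]
```

View pics/w11.png

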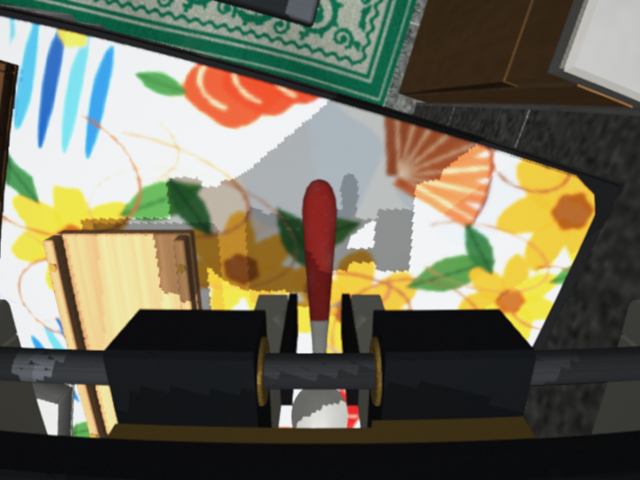

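Spoon is held firmly and level (handle (319,185) to bowl (325,410)). Carrying to the tray's right near side.

```bash
python3 -m inch '0.02 -0.06 0 0 0 0.01;0.04 -0.16 0 0 0 0.03;0.06 -0.28 0 0 0 0.05;0.09 -0.4 0 0 0 0.07;0.12 -0.52 0 0 0 0.09;0.15 -0.64 0 0 0 0.1;0.18 -0.76 0 0 0 0.102;0.21 -0.86 0 0 0 0.102;0.24 -0.95 0 0 0 0.102;0.26 -0.99 0 0 0 0.102'
python3 -c "
from h import *
o=get_obs();print(o['joint_pos'])
th=np.radians(-2.7);f=np.array([np.cos(th),np.sin(th)]);l=np.array([-f[1],f[0]])
p=np.array([.485,-.093])-.055*l-.043*f;print(p)
rows([*p,.10],[180,0,177.3])"
```

```text
clock: 23.25
tool_pos: [0.4231, -0.0481, 0.1512]
orientation: [-180.0, -0.1, 177.1]
force: [0.2, -0.3, 0.4]
opening: 0.018
gripper_force: 29.9
[ 2.02703987e+01  4.93858877e-01 -3.52910274e+01 -1.58985116e-02
 -5.43599985e+01 -1.13163052e+02]
[ 0.43945688 -0.14591337]
[-0.0712 -0.3228  0.1708] [-0.0002 -0.0008 -0.0011]
```

```bash
python3 -m inch '-0.02 -0.1 0 0 0 0;-0.05 -0.2 0 0 0 0;-0.071 -0.29 0.05 0 0 0;-0.071 -0.323 0.14 0 0 0;-0.071 -0.323 0.25 0 0 0;-0.071 -0.323 0.35 0 0 0;-0.071 -0.323 0.42 0 0 0;-0.071 -0.323 0.46 0 0 0;-0.071 -0.323 0.47 0 0 0;-0.071 -0.323 0.47 0 0 0'
python3 -c "
from h import *
rows([.4395,-.1459,.0065],[180,0,177.3]);print(get_obs()['tool_pos'],get_obs()['force'])"
```

```text
clock: 24.08
tool_pos: [0.4399, -0.1432, 0.0099]
orientation: [-180.0, -0.2, 177.2]
force: [-0.7, -0.2, -1.1]
opening: 0.0181
gripper_force: 29.9
[ 0.0008 -0.0089  0.0114] [-0.0002 -0.0012 -0.0005]
[ 0.43988413 -0.1432397   0.00991896] [-0.6812599  -0.23457761 -1.06949307]
```

```bash
python3 -m inch '0 -0.004 0.006 0 0 0;0 -0.004 0.011 0 0 0;0 -0.004 0.012 0 0 0;0 -0.004 0.012 0 0 0'
python3 -m inch '0 0 0 0 0 0;0 0 0 0 0 0;0 0 0 0 0 0;0 0 -0.03 0 0 0;0 0 -0.12 0 0 0;0 0 -0.24 0 0 0;0 0 -0.36 0 0 0;0 0 -0.48 0 0 0;0 0 -0.6 0 0 0;0 0 -0.7 0 0 0' 0.27
python3 -m inch '0 0 0 0 0 0;0.1 -0.1 0 0 0 0;0.1 -0.1 0 0 0 0'
python3 -c "
from h import *
save(snapshot('wrist'),'w12.png');save(snapshot('scene'),'s2.png')
a=cv2.imread('pics/w12.png')[:330];b=cv2.imread('pics/s2.png')[170:420,140:520]
b=cv2.resize(b,(400,263));a=cv2.resize(a,(640,330))
o=np.zeros((593,640,3),np.uint8);o[:330]=a;o[330:,:400]=b;cv2.imwrite('pics/fin.png',o)
for t in('canister','mug','honey_jar','teaspoon'):
  print(t,[(np.round(k['uv']),round(k['p'],2),np.round(onplane('scene',k['uv'],0)[0,:2],3)) for k in landmark_of('scene',t)[:1]])"
```

```text
clock: 24.42
tool_pos: [0.4419, -0.1441, 0.0082]
orientation: [180.0, 0.1, 177.2]
force: [-0.1, 0.3, -0.0]
opening: 0.0179
gripper_force: 29.9
clock: 25.25
tool_pos: [0.4414, -0.1443, 0.2213]
orientation: [180.0, 0.2, 177.3]
force: [1.3, -0.9, -0.2]
opening: 0.0322
gripper_force: 0.0
clock: 25.5
tool_pos: [0.4067, -0.1739, 0.2186]
orientation: [180.0, 0.0, 177.2]
force: [-1.4, -0.3, -1.7]
opening: 0.0321
gripper_force: 0.0
canister [(array([421., 219.]), 0.66, array([ 0.575, -0.38 ]))]
mug [(array([192., 281.]), 0.93, array([0.773, 0.163]))]
honey_jar [(array([352., 277.]), 0.84, array([ 0.537, -0.078]))]
teaspoon [(array([405., 279.]), 0.75, array([ 0.45 , -0.147]))]
```

View pics/fin.png

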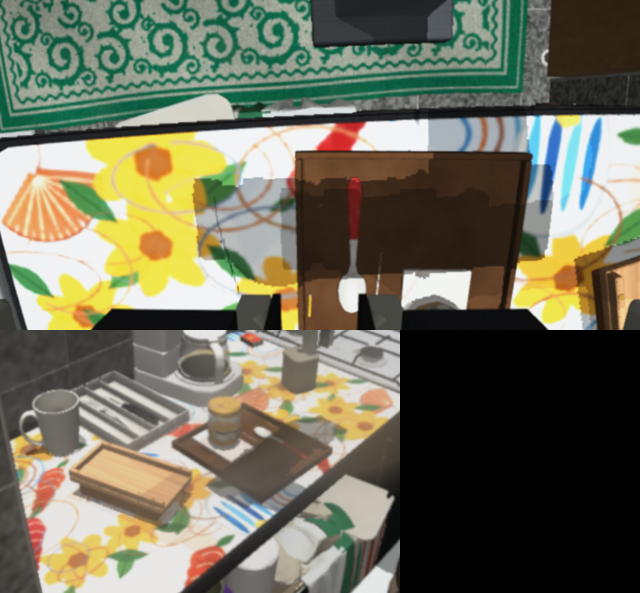

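The final views show the jar upright on the slab, the spoon flat beside it inside the rim ((355,180)–(351,310)), and the canister and mug in place; handing in.

```bash
python3 -c "
from plant import *
print(close_job())"
```

```text
the job is handed in; nothing more can be done
None
```

I handed the job in at about 25.6 s on the clock: the slab lies flat in the tray, the honey jar stands upright on its middle, the teaspoon lies flat beside it, and the canister and mug were not touched; no verdict came back from the judging.

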